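# Set the wheel speed for trimming and start it

### The job

Get the potter's wheel ready to trim the bowl on its head: with the fingertips on one side of the speed dial's pointer, never taking the knob between the fingers, push it round until it clicks into speed 3 (three clicks up from the off stop) and stays there, and only then press the start button fully in and let it come back up. Leave the reversing toggle as it is, and do not shift or pick up any of the ware and tools standing about.

Things in the scene. Friction and masses are not known exactly. Their poses are not given: they have to be found in the camera images.
- speed_dial (a joint): Turn of the speed dial in rad, growing clockwise from above: 0 at the off stop, then nine clicks of 0.5236 each; speed k rests at 0.5236 k, speed 3 at 1.571. Left between speeds 5 and 9 at the start. A spring detent holds each position with about 0.09 N m (3 N pushed 30 mm out); pushed a little over half-way to the next position it snaps on into it and stays. Turns both ways.
- dial_centre (a point): Top of the black pointer knob, on its vertical axis, 30 mm above the control plate; x axis along the nose (turns with the dial), z up. A skirt disc 64 mm wide, 6 mm thick lies on the plate; on it stands a bar 12 mm wide, up to this point, reaching 40 mm from the axis at the nose and 20 mm at the tail, with a round hub 26 mm in diameter, equally tall.
- dial_nose (a point): Top of the outer end of the pointer's nose (long end, white line), 40 mm from the axis. It points at the set speed's mark on the plate: a dot at the off stop, then nine radial bars 30 degrees apart that grow with the speed, 46 to 58 mm from the axis. Seen from the wheel's front the dot is at lower left, the largest bar at lower right.
- start_button (a joint): Travel of the start button in m: 0 when up, 0.006 fully in. A spring brings it back; fully in takes about 5 N.
- start_button_top (a point): Centre of the flat top of the start button: grey, round, 32 mm in diameter, in a dark bezel 48 mm in diameter and 12 mm high, on the control plate 110 mm beyond the dial's axis (along the wheel's x). Its top stands 22 mm above the plate when up; pressed straight down.
- reverse_toggle (a joint): Lean of the reversing toggle in rad: 0 as it stands (leaning to the front), 0.73 thrown over. A small steel bat toggle on the control plate, 95 mm in front of the dial's axis (along the wheel's x), its ball tip 37 mm above the plate. To be left alone.
- wheel: Tabletop potter's wheel, fixed: grey housing 440 (x) by 540 (y) mm, deck 120 mm above the table; origin on the table under its centre, x to its back, y to its left. Yellow pan 376 mm in diameter, centred 78 mm to the left, rim at 170 mm, passes 85 mm from the dial's axis. Wheel head 250 mm in diameter, top at 172 mm. Control plate along the right side, top at 122 mm.
- bowl_mid (a point): Middle of the clay bowl, upside down on the wheel head, 136 mm in diameter, 62 mm tall. Loose, not to be moved.
- water_pot_mid (a point): Middle (half-way up) of the small white water cup, 66 mm in diameter and 55 mm tall, on the deck just behind the start button (85 to 105 mm from its centre). Loose, not to be moved.
- rib_mid (a point): Middle of the flat wooden rib, 70 by 40 by 6 mm, on the deck between the water cup and the pan. Loose, not to be moved.
- mug_mid (a point): Middle of the bisque mug, 80 mm in diameter, 90 mm tall, on the table to the right. Loose, not to be moved.
- glaze_jar_mid (a point): Middle of the glaze jar, 72 mm in diameter, 85 mm tall, on the table to the right. Loose, not to be moved.
- brush_pot_mid (a point): Middle of the pot that holds brushes, 76 mm in diameter, 100 mm tall (brushes to 210 mm), on the table to the right. Loose, not to be moved.
- loop_tool_mid (a point): Middle of the handle of the loop trimming tool, 165 mm long, lying on the table to the right. Loose, not to be moved.

How it is judged:
By the outcome, as a careful person would: the job done as asked, in the order asked, and still so for the second after the job is handed in, with the robot touching nothing.
It also fails if it takes over 54 s, if anything falls off the work surface, if the arm or the gripper's body presses on something with over 40 N, if the wrist force passes 120 N, or if a joint passes its speed limit or range.

### The arm

A 7-joint arm with a two-finger parallel gripper is mounted at the origin on the work surface. World frame = base frame: x ahead of the robot, y to its left, z up, the work surface at z = 0. Lengths are in m, angles in rad, forces in N, time in s.
With the tool pointing down it reaches from about 0.425 to 0.8 m from the base axis. Payload 8.3 kg.
Tool frame: the origin (TCP) lies at the very end of the fingers, on their centre line; the grasp point (between the pads) lies arm.grip_point_offset behind it (arm.grip_point_offset is the distance from the TCP to the grasp point, in m); z points along the fingers, y is the line along which they close (so a half turn about z gives the same grasp; the last joint's range is limited). The gripper opens to 85 mm and grips with 20 to 120 N. Pads are 22 mm wide; open, the fingers measure 114 mm over their backs; the gripper's body (76 mm by 85 mm) begins 54 mm behind the grasp point. The pads swing forward as they close: fully open they stand 13 mm farther back than shut.
Start: joints at [-1.311, 0.383, 0.016, 1.37, -0.006, 1.388, -0.046], TCP at [0.198, 0.593, 0.197] pointing down, gripper open.
Joint ranges: [-2.95, 2.95], [-0.25, 2.06], [-1.52, 1.56], [0.18, 2.33], [-1.44, 4.58], [0.02, 2.06], [-3.01, 3.01]. Speed limits (rad/s): [2.39, 2.39, 3.01, 3.01, 3.14, 3.14, 3.14].

### API

Orientations are given as a unit quaternion [w, x, y, z].
In Python, from workcell import arm gives the robot as it stands.
- The arm moves only by the tool jog_arm, never from a script. Its argument "motion" is a list of rows, each a list of 7 numbers: the shift along the tool's x, y, z in cm, then the turn, a rotation vector about the tool's x, y, z in degrees, then the opening, from -1 (shut) to 1 (fully open). A call has exactly 10 rows; each row shifts and turns the commanded pose from where the row before left it, along the tool's axes as they then stand; what a row does not reach is not made up. A row lasts 1/8 s, in which the tool goes at most 62.5 mm and 10.7 degrees, less where a joint would pass 70% of its speed; a pose out of reach is approached as far as the arm can. A call is refused whole if a number of a shift passes 6.25 or a number of a turn 10.7, either way. A call with a gripper value outside its range is refused whole. The fingers move at their own pace and stop on an object; "grip_force" is the grip in N (left out, the last holds). Time passes only in rows, so rows that do not move let the fingers close, or fill a call up. It gives the time, the measured TCP pose, the force, the opening and the grip force at its end, in the units of the state.
- arm.get_obs(): the state, without advancing time (a new reading comes with each control period).
- arm.get_image(name): name is "scene" or "side" or "wrist"; returns the picture (384x512x3 uint8, blue, green, red); there is no depth.
- arm.calibration(name): a dict with "fov_y" (degrees; the focal length in pixels is half the picture's height over the tangent of half this angle, whatever the lens; pixels are square), "cx", "cy" (the principal point, pixels), "pose" (4x4, takes a point from camera to world coordinates). Camera axes: x right, y down, z forward; pixel columns grow to the right and rows downward; lengths in m; the calibration is good to about 2 mm. A picture is of the moment at which its call begins: read the wrist's pose just before it. calibration takes no time and is no camera call; for the wrist camera it gives the pose at the moment of the call.
- arm.sign_off(): hands the job in; it is judged then, once.
Trained networks look in the newest picture that a camera, given by its name, has taken for a name from the list of things; names that differ only in an ending like _2 or _b are one class to them, and where a whole thing is asked for, a point or a joint stands for the part that bears it (a point fixed in the world has none). Each returns a list of dicts, best first, with "conf" (0 to 1); they miss things now and then, are a little off and sometimes report something else, mostly with a low value. They report only what shows in the picture. A call takes as long as a camera call.
- arm.outline_of(camera, query): "pixels" (384x512 bool, what is visible of it) and "box" ([left, top, right, bottom] in pixels, round what is visible of it).
The state is a dict: "time": time; "joints": joint angles; "joint_velocities": joint speeds; "joint_torque": joint torques, N m; "tool_pos": TCP position; "ee_rot": TCP orientation; "ft_force": force on the tool from outside, world axes, zero at the start; "moment": the same for the moment, N m; "gripper_width": opening from 0.0 (shut) to 1.0 (fully open); "grasp_force": force on a finger pad.
Only numpy, scipy, OpenCV 4.12 (cv2) and the standard library are available. Lean on these libraries where they do the work, as an engineer would, in place of code of your own. Each camera call takes 0.05 s, during which the arm holds its last target. There are 200 camera calls.

## Working session

There is one attempt and no reset: what is moved stays moved. The work goes in short steps, Python scripts to look and compute and a tool call to move; the robot and the scene stay as the last step left them, time stands still between calls to the robot, and variables do not carry over. Pictures are saved under pics/ and viewed, at most 10 in all, crops included, and the job is handed in when it is done.

Besides the shell and the picture viewer there is one more tool, called after ">>>" in YAML: its name, and indented under it one key for each argument. jog_arm: Moves the arm, as the interface text tells. Its arguments: {"type":"object","properties":{"motion":{"type":"array"},"grip_force":{"type":"number"}},"required":["motion"]}

```bash
mkdir -p pics; ls; python3 - <<'E'
from workcell import arm
import cv2,numpy as np
o=arm.get_obs();print(o)
print(arm.grip_point_offset)
a=arm.get_image("scene");b=arm.get_image("side")
cv2.imwrite("pics/scene.png",a);cv2.imwrite("pics/side.png",b)
for n in("scene","side","wrist"):print(n,arm.calibration(n))
for c in("scene","side"):
  for q in("speed_dial","start_button","reverse_toggle","water_pot_mid"):
    for d in arm.outline_of(c,q)[:2]:
      ys,xs=np.nonzero(d["pixels"]);print(c,q,round(d["conf"],2),d["box"],xs.mean().round(1),ys.mean().round(1))
E
```

```text
pics
{'time': 0.0, 'joints': array([-1.31089088,  0.38420472,  0.0163845 ,  1.37115163, -0.00628282,
        1.38818214, -0.04650557]), 'joint_velocities': array([ 0.00028361,  0.00167418,  0.00100074, -0.00077924, -0.00161751,
       -0.00098095, -0.0010206 ]), 'joint_torque': array([-2.84358766e-04, -6.27571321e+01,  8.44073519e-01, -3.71834636e+01,
        1.65066234e-02,  1.38155976e-02, -1.58354993e-05]), 'tool_pos': array([0.19806928, 0.59219468, 0.19570099]), 'ee_rot': array([-1.26094819e-04,  1.60677337e-01,  9.87006532e-01, -9.39580058e-04]), 'ft_force': array([ 0.42657475,  0.56561305, -0.30233191]), 'moment': array([ 0.00253471,  0.02066215, -0.02043189]), 'grasp_force': 0.0, 'gripper_width': 1.0008324031653846}
0.0187
scene {'fov_y': 54.72040204514786, 'cx': 258.0859707698406, 'cy': 193.14198165967215, 'pose': array([[ 0.73562054,  0.54460382, -0.40282639,  0.9653915 ],
       [ 0.67735642, -0.59763466,  0.4289768 , -0.53330161],
       [-0.00712061, -0.58842118, -0.80852323,  0.91323392],
       [ 0.        ,  0.        ,  0.        ,  1.        ]])}
side {'fov_y': 56.04
[... 405 characters left out ...]
'pose': array([[ 0.31685998,  0.90483462,  0.28438364,  0.12513713],
       [ 0.94846982, -0.30159237, -0.09719586,  0.61644633],
       [-0.00217824,  0.30052678, -0.95377089,  0.37358954],
       [ 0.        ,  0.        ,  0.        ,  1.        ]])}
scene speed_dial 0.61 [214.4, 170.8, 241.6, 190.5] 229.0 181.9
scene start_button 0.6 [249.3, 198.6, 262.2, 214.8] 254.3 205.8
scene start_button 0.57 [215.5, 171.9, 242.7, 195.5] 229.2 181.5
scene water_pot_mid 0.78 [258.5, 213.3, 289.6, 244.5] 272.8 228.4
side speed_dial 0.75 [221.3, 198.3, 253.1, 221.5] 235.8 207.4
side speed_dial 0.52 [292.4, 266.8, 323.8, 304.0] 308.0 284.8
side water_pot_mid 0.62 [296.5, 164.3, 323.3, 197.8] 309.2 178.0
```

```bash
python3 - <<'E'
import cv2,numpy as np
a=cv2.imread("pics/scene.png");b=cv2.imread("pics/side.png")
def crop(i,x,y,w,h,s):return cv2.resize(i[y:y+h,x:x+w],None,fx=s,fy=s,interpolation=cv2.INTER_CUBIC)
cv2.imwrite("pics/c1.png",np.hstack([a,b])[:, :] if 0 else np.vstack([np.hstack([crop(a,190,150,100,75,4),crop(b,210,150,100,75,4)]),cv2.resize(np.hstack([a,b]),(800,300))]))
E
```

```text
(no output)
```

View pics/c1.png

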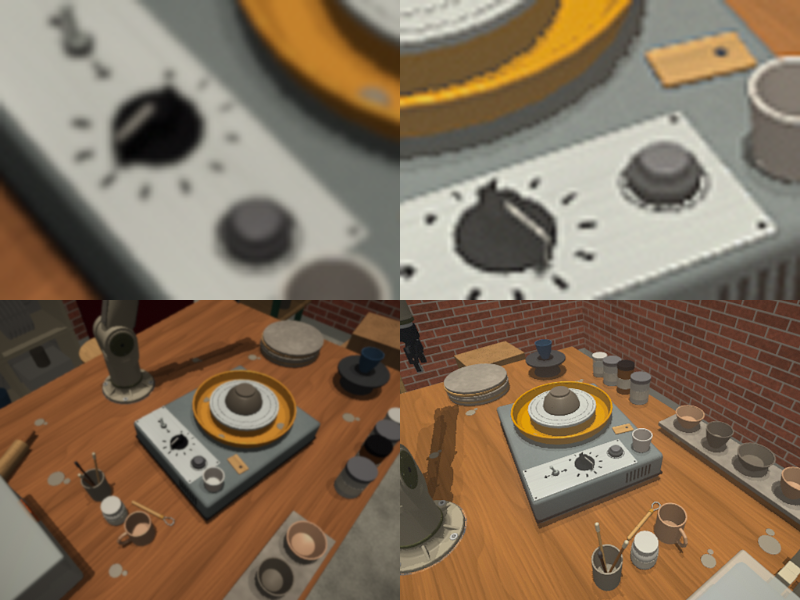

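The dial sits near scene px (229,182) and side px (236,208). Its nose points toward the right table side, about speed 7 or 8. The button is at scene (254,205), side (275,190), and the toggle is front of the dial.

```bash
cat > h.py <<'E'
from workcell import arm
import numpy as np,cv2
from scipy.spatial.transform import Rotation as R
def K(c):
    f=192/np.tan(np.radians(c["fov_y"]/2));return np.array([[f,0,c["cx"]],[0,f,c["cy"]],[0,0,1]])
def ray(c,p,z):
    d=c["pose"][:3,:3]@np.linalg.solve(K(c),[p[0],p[1],1]);o=c["pose"][:3,3];return o+d*(z-o[2])/d[2]
def proj(c,P):
    q=(np.atleast_2d(P)-c["pose"][:3,3])@c["pose"][:3,:3];q=q@K(c).T;return q[:,:2]/q[:,2:]
def rot():
    q=arm.get_obs()["ee_rot"];return R.from_quat([q[1],q[2],q[3],q[0]])
E
python3 - <<'E'
from h import *
s=arm.calibration("scene");d=arm.calibration("side")
for n,a,b,z in[("but",(254.4,205),(275.5,189.5),.144),("skirt",(229.2,182),(236.3,208),.125),("cup",(274,221),(309,170),.175),("nose",(219.5,190.5),(246,217.5),.15)]:
    print(n,ray(s,a,z),ray(d,b,z))
print(rot().as_matrix())
E
```

```text
but [ 0.60020847 -0.15843065  0.144     ] [ 0.59498542 -0.16004026  0.144     ]
skirt [ 0.49018629 -0.1401419   0.125     ] [ 0.48964654 -0.14056475  0.125     ]
cup [ 0.67946038 -0.17573528  0.175     ] [ 0.68653061 -0.17856933  0.175     ]
nose [ 0.5064543  -0.18873159  0.15      ] [ 0.47845237 -0.20142828  0.15      ]
[[-9.48368883e-01  3.17169431e-01 -1.19542565e-04]
 [ 3.17169447e-01  9.48368873e-01 -1.48966497e-04]
 [ 6.61228284e-05 -1.79190440e-04 -9.99999982e-01]]
```

```bash
cat >> h.py <<'E'
def plan(wps,p=None,M=None):
    """wps: list of (x,y,z,azimuth of tool x in deg); prints rows in tool axes, tracking rounded commands"""
    p=np.array(arm.get_obs()["tool_pos"] if p is None else p);a=np.degrees(np.arctan2(*rot().as_matrix()[1::-1,0])) if M is None else M
    for w in wps:
        r=np.radians(a);X=np.array([np.cos(r),np.sin(r),0]);Y=np.array([np.sin(r),-np.cos(r),0]);Z=np.array([0,0,-1.])
        d=np.array(w[:3])-p;s=np.round([d@X*100,d@Y*100,d@Z*100],1);t=np.round((a-w[3]+180)%360-180,1)
        p=p+(s[0]*X+s[1]*Y+s[2]*Z)/100;a-=t;print([*map(float,s),0,0,float(t)])
    print("end",p.round(4),round(a,1))
E
python3 - <<'E'
from h import *
w=[(.198,.592,.255,161.5),(.198,.592,.31,161.5)]
for i in range(1,17):
    t=i/16;a=np.radians(71.5-88.5*t);r=.625-.115*t;w.append((r*np.cos(a),r*np.sin(a),.31,161.5-156.5*t))
plan(w)
E
```

```text
[-0.0, -0.1, -5.8, 0, 0, 0.0]
[-0.0, 0.0, -5.5, 0, 0, 0.0]
[-6.0, -0.9, -0.0, 0, 0, 9.8]
[-5.9, -0.6, -0.0, 0, 0, 9.8]
[-5.9, -0.1, -0.0, 0, 0, 9.8]
[-5.8, 0.3, -0.0, 0, 0, 9.7]
[-5.8, 0.7, -0.0, 0, 0, 9.8]
[-5.5, 1.1, -0.0, 0, 0, 9.8]
[-5.5, 1.5, -0.0, 0, 0, 9.8]
[-5.2, 1.9, -0.0, 0, 0, 9.8]
[-5.0, 2.2, -0.0, 0, 0, 9.7]
[-4.8, 2.5, -0.0, 0, 0, 9.8]
[-4.5, 2.9, -0.0, 0, 0, 9.8]
[-4.3, 3.1, -0.0, 0, 0, 9.8]
[-4.0, 3.4, -0.0, 0, 0, 9.8]
[-3.7, 3.6, -0.0, 0, 0, 9.7]
[-3.3, 3.8, -0.0, 0, 0, 9.8]
[-3.1, 4.0, -0.0, 0, 0, 9.8]
end [ 0.4876 -0.1496  0.3096] 5.0
```

>>> jog_arm:
  motion:
    - [0, -0.1, -5.8, 0, 0, 0, -1]
    - [0, 0, -5.5, 0, 0, 0, -1]
    - [-6.0, -0.9, 0, 0, 0, 9.8, -1]
    - [-5.9, -0.6, 0, 0, 0, 9.8, -1]
    - [-5.9, -0.1, 0, 0, 0, 9.8, -1]
    - [-5.8, 0.3, 0, 0, 0, 9.7, -1]
    - [-5.8, 0.7, 0, 0, 0, 9.8, -1]
    - [-5.5, 1.1, 0, 0, 0, 9.8, -1]
    - [-5.5, 1.5, 0, 0, 0, 9.8, -1]
    - [-5.2, 1.9, 0, 0, 0, 9.8, -1]

```text
time: 1.75
tool_pos: [0.5056, 0.2579, 0.3097]
ee_rot: [0.0, 0.75, 0.662, 0.0]
ft_force: [0.5, 0.5, 0.3]
gripper_width: -0.005
grasp_force: 0.0
```

>>> jog_arm:
  motion:
    - [-5.0, 2.2, 0, 0, 0, 9.7, -1]
    - [-4.8, 2.5, 0, 0, 0, 9.8, -1]
    - [-4.5, 2.9, 0, 0, 0, 9.8, -1]
    - [-4.3, 3.1, 0, 0, 0, 9.8, -1]
    - [-4.0, 3.4, 0, 0, 0, 9.8, -1]
    - [-3.7, 3.6, 0, 0, 0, 9.7, -1]
    - [-3.3, 3.8, 0, 0, 0, 9.8, -1]
    - [-3.1, 4.0, 0, 0, 0, 9.8, -1]
    - [0, 0, 0, 0, 0, 0, -1]
    - [0, 0, 0, 0, 0, 0, -1]

```text
time: 3.0
tool_pos: [0.4878, -0.1489, 0.3098]
ee_rot: [-0.0, 0.999, 0.044, 0.0]
ft_force: [0.1, 0.5, -0.2]
gripper_width: 0.001
grasp_force: 0.0
```

```bash
python3 - <<'E'
from h import *
o=arm.get_obs();print(o["time"],o["tool_pos"],o["joints"].round(2),o["ft_force"],rot().as_matrix().round(3).tolist())
c=arm.calibration("wrist");w=arm.get_image("wrist")
np.save("wc.npy",c,allow_pickle=True);cv2.imwrite("pics/w1raw.png",w)
cv2.imwrite("pics/w1.png",cv2.resize(w,(800,600),interpolation=cv2.INTER_CUBIC))
print(proj(c,[[.49,-.14,.125],[.598,-.159,.144]]))
E
```

```text
3.0 [ 0.487818   -0.14893334  0.30979558] [-0.51  0.11  0.83  1.5  -0.09  1.57 -1.16] [ 0.0821633   0.53689388 -0.16587657] [[0.996, 0.089, 0.0], [0.089, -0.996, 0.001], [0.0, -0.001, -1.0]]
[[247.18624742 158.78916321]
 [275.49937029  54.5058748 ]]
```

View pics/w1.png

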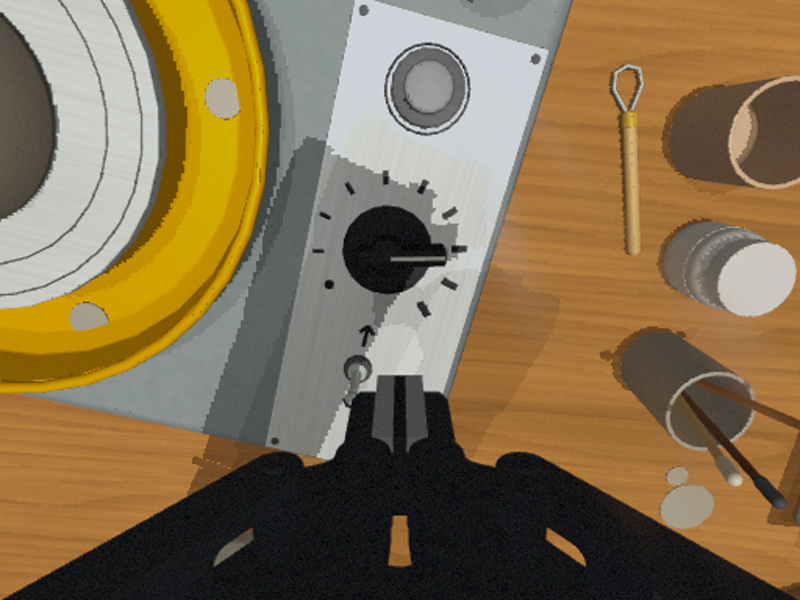

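The wrist view shows the nose at px (447,258), on the bar at (460,249), which is speed 7. The skirt centre is at (386,249), the button top at (429,87), and the speed-3 bar at (350,187), in 800×600 coordinates.

```bash
python3 - <<'E'
from h import *
c=np.load("wc.npy",allow_pickle=True).item();s=.64
r=lambda p,z:ray(c,((p[0]+.5)*s-.5,(p[1]+.5)*s-.5),z)
C=r((386.5,249),.128);B=r((429,87),.144);N=r((447,257),.152)
print("C",C,"B",B,np.linalg.norm((B-C)[:2]),"N",N,np.linalg.norm((N-C)[:2]))
M=np.array([r(p,.122) for p in[(318,250),(325,216),(350,187),(386,177),(423,186),(449,212),(460,249),(449,285),(424,310)]])[:,:2]
A=np.c_[2*M,np.ones(9)];x=np.linalg.lstsq(A,(M**2).sum(1),rcond=None)[0];print("circle",x[:2],np.sqrt(x[2]+x[:2]@x[:2]))
az=lambda v:np.degrees(np.arctan2(v[1],v[0]))
for i,m in enumerate(M):print(i+1,az(m-x[:2]).round(1),np.linalg.norm(m-x[:2]).round(4))
print("xaxis",az(B-C),"nose",az(N-C))
E
```

```text
C [ 0.49017806 -0.14005159  0.128     ] B [ 0.59702146 -0.15801991  0.144     ] 0.10834377284861836 N [ 0.49334276 -0.18068463  0.152     ] 0.04075609039921557
circle [ 0.48792569 -0.14164155] 0.05144412861718488
1 94.6 0.0509
2 66.1 0.0512
3 35.7 0.0521
4 6.8 0.0517
5 -22.8 0.0515
6 -52.0 0.0508
7 -83.6 0.0514
8 -115.1 0.0512
9 -144.8 0.0521
xaxis -9.546348214905377 nose -85.54651565906465
```

```bash
python3 - <<'E'
from h import *
plan([(.4672,-.1753,.26,5.5)]+[(.4672,-.1753,z,5.5) for z in(.21,.18,.16,.148,.136)])
E
```

```text
[-2.3, 2.5, 5.0, 0, 0, -0.3]
[-0.0, 0.0, 5.0, 0, 0, -0.0]
[-0.0, 0.0, 3.0, 0, 0, -0.0]
[-0.0, 0.0, 2.0, 0, 0, -0.0]
[-0.0, 0.0, 1.2, 0, 0, -0.0]
[-0.0, 0.0, 1.2, 0, 0, -0.0]
end [ 0.4675 -0.1752  0.1356] 5.5
```

>>> jog_arm:
  motion:
    - [-2.3, 2.5, 5, 0, 0, -0.3, -1]
    - [0, 0, 5, 0, 0, 0, -1]
    - [0, 0, 3, 0, 0, 0, -1]
    - [0, 0, 2, 0, 0, 0, -1]
    - [0, 0, 1.2, 0, 0, 0, -1]
    - [0, 0, 1.2, 0, 0, 0, -1]
    - [0, 0, 0, 0, 0, 0, -1]
    - [0.3, 0, 0, 0, 0, 0, -1]
    - [0.3, 0, 0, 0, 0, 0, -1]
    - [0, 0, 0, 0, 0, 0, -1]

```text
time: 4.3
tool_pos: [0.4734, -0.1759, 0.136]
ee_rot: [0.0, 0.999, 0.046, 0.0]
ft_force: [-0.0, 0.1, -0.0]
gripper_width: 0.003
grasp_force: 0.0
```

```bash
python3 - <<'E'
from h import *
o=arm.get_obs();print(o["time"],o["tool_pos"],o["ft_force"])
w=arm.get_image("wrist");s=arm.get_image("side");a=arm.get_image("scene")
z=lambda i,x,y,w_,h:cv2.resize(i[y:y+h,x:x+w_],(400,300),interpolation=cv2.INTER_CUBIC)
cv2.imwrite("pics/p2.png",np.vstack([np.hstack([z(w,0,0,512,384),z(w,150,60,200,150)]),np.hstack([z(s,190,140,120,90),z(a,180,130,120,90)])]))
E
```

```text
4.3 [ 0.4733907  -0.17590844  0.1360425 ] [-0.02852383  0.10788172 -0.00941724]
```

View pics/p2.png

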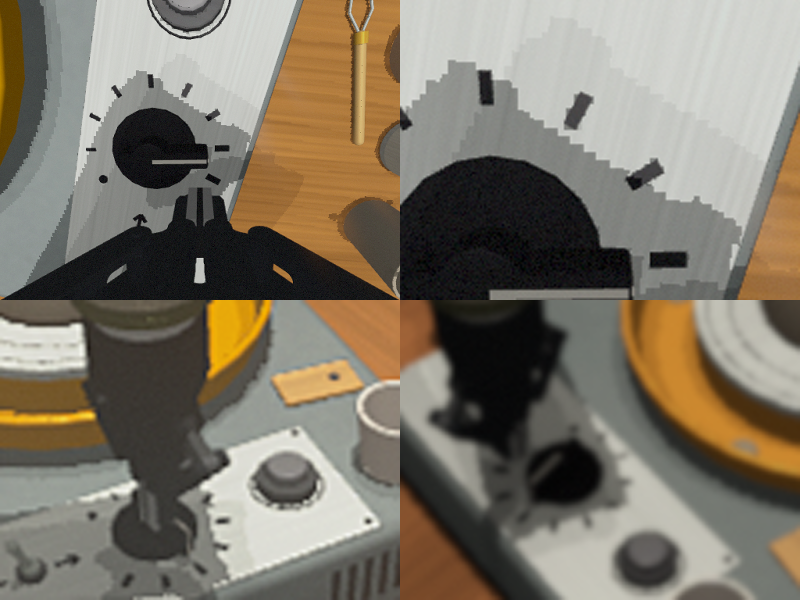

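The fingertips stand just clear of the nose on its clockwise side: wrist tile fingers near (200,195), nose near (205,155). Starting the arc push.

>>> jog_arm:
  motion:
    - [0.2, 0, 0, 0, 0, 0, -1]
    - [0.29, 0.135, 0, 0, 0, -5, -1]
    - [0.29, 0.135, 0, 0, 0, -5, -1]
    - [0.29, 0.135, 0, 0, 0, -5, -1]
    - [0.29, 0.135, 0, 0, 0, -5, -1]
    - [0.29, 0.135, 0, 0, 0, -5, -1]
    - [0.29, 0.135, 0, 0, 0, -5, -1]
    - [0.29, 0.135, 0, 0, 0, -5, -1]
    - [0.29, 0.135, 0, 0, 0, -5, -1]
    - [0.29, 0.135, 0, 0, 0, -5, -1]

```text
time: 5.7
tool_pos: [0.5031, -0.1755, 0.1356]
ee_rot: [-0.0, 0.905, 0.426, -0.0]
ft_force: [0.1, -0.6, 0.3]
gripper_width: -0.002
grasp_force: 0.0
```

```bash
cat >> h.py <<'E'
C=np.array([.489,-.141])
def where():
    o=arm.get_obs();X=rot().as_matrix()[:2,0];a=np.arctan2(X[1],X[0]);d=o["tool_pos"][:2]-C
    print(o["time"],o["tool_pos"].round(4),"F",o["ft_force"].round(1),"nose-az of tool",np.degrees(a).round(1)-90,"tang/rad mm",(d@[np.cos(a),np.sin(a)]*1e3).round(1),(d@[np.sin(a),-np.cos(a)]*1e3).round(1),"j",o["joints"].round(2))
E
python3 - <<'E'
from h import *
where()
w=arm.get_image("wrist");s=arm.get_image("side")
z=lambda i,x,y,w_,h:cv2.resize(i[y:y+h,x:x+w_],(400,300),interpolation=cv2.INTER_CUBIC)
cv2.imwrite("pics/p3.png",np.hstack([z(w,0,0,512,384),z(s,190,140,120,90)]))
E
```

```text
5.7 [ 0.5031 -0.1755  0.1356] F [ 0.1 -0.6  0.3] nose-az of tool -39.5 tang/rad mm -17.7 32.8 j [-0.31  0.26  0.7   1.74 -0.18  1.21 -0.25]
```

View pics/p3.png

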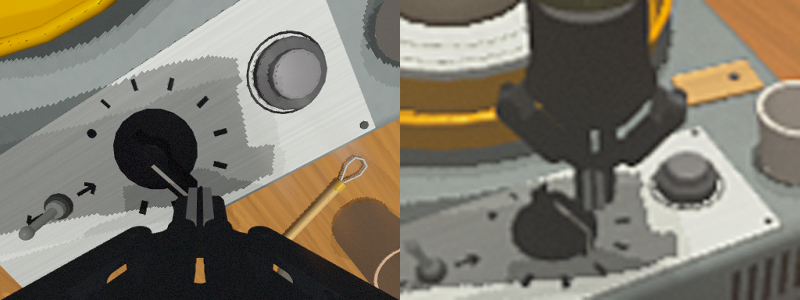

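```bash
python3 - <<'E'
from h import *
o=arm.get_obs();w=arm.calibration("wrist");s=arm.calibration("side");a=arm.calibration("scene")
T=o["tool_pos"];n=np.radians(-84.5)
P=np.array([T,[*C,.152],[*C,.128],[C[0]+.04*np.cos(n),C[1]+.04*np.sin(n),.152],[*(C+.052*np.array([np.cos(n),np.sin(n)])),.122]])
print("wrist",(proj(w,P)*400/512).round(0).tolist());print("side",((proj(s,P)-[190,140])*400/120+[400,0]).round(0).tolist())
print("scene",proj(a,P).round(0).tolist())
i=arm.get_image("wrist");a_=arm.get_image("scene");s_=arm.get_image("side")
z=lambda i,x,y,w_,h,W,H:cv2.resize(i[y:y+h,x:x+w_],(W,H),interpolation=cv2.INTER_CUBIC)
cv2.imwrite("pics/p4.png",np.hstack([z(i,130,130,200,160,400,320),z(s_,220,180,50,40,400,320)]))
E
```

```text
wrist [[199.0, 177.0], [150.0, 163.0], [156.0, 152.0], [193.0, 201.0], [204.0, 192.0]]
side [[596.0, 236.0], [552.0, 201.0], [554.0, 224.0], [587.0, 230.0], [599.0, 269.0]]
scene [[223.0, 190.0], [228.0, 176.0], [229.0, 181.0], [218.0, 185.0], [216.0, 195.0]]
```

View pics/p4.png

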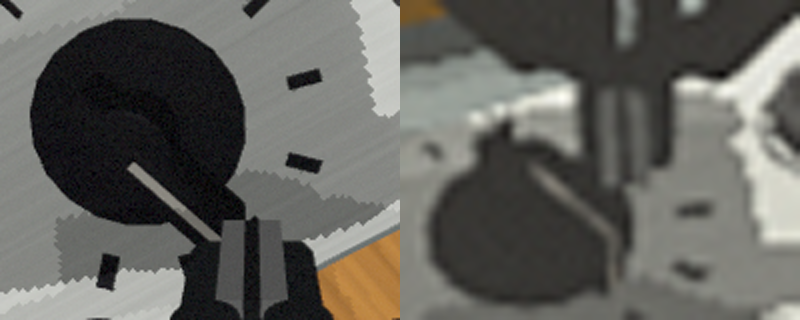

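```bash
python3 - <<'E'
from h import *
o=arm.get_obs();w=arm.calibration("wrist");s=arm.calibration("side");Rm=rot().as_matrix()
for x in(0,.011):
  for h in(0,.01,.015,.02,.025,.03):
    P=o["tool_pos"]+Rm@[x,0,-h];print(x,h,(proj(w,P)*400/512).round(0),((proj(s,P)-[190,140])*400/120+[400,0]).round(0))
E
```

```text
0 0 [[199. 177.]] [[596. 236.]]
0 0.01 [[199. 183.]] [[595. 227.]]
0 0.015 [[199. 186.]] [[595. 221.]]
0 0.02 [[199. 189.]] [[595. 216.]]
0 0.025 [[199. 192.]] [[594. 211.]]
0 0.03 [[199. 196.]] [[594. 206.]]
0.011 0 [[199. 163.]] [[597. 226.]]
0.011 0.01 [[199. 168.]] [[597. 216.]]
0.011 0.015 [[199. 171.]] [[596. 211.]]
0.011 0.02 [[199. 174.]] [[596. 206.]]
0.011 0.025 [[199. 177.]] [[596. 201.]]
0.011 0.03 [[199. 180.]] [[596. 195.]]
```

The fingertips passed over the knob without contact. Both cameras put the shut tips about 23 mm above the nominal TCP, at z≈0.159 against the nose top at 0.152. The dial is still at 7. I'll go back round and descend further with force checks.

>>> jog_arm:
  motion:
    - [-0.546, -0.357, 0, 0, 0, 10, -1]
    - [-0.546, -0.357, 0, 0, 0, 10, -1]
    - [-0.546, -0.357, 0, 0, 0, 10, -1]
    - [-0.546, -0.357, 0, 0, 0, 10, -1]
    - [-0.28, -0.165, 0, 0, 0, 5, -1]
    - [-0.8, 0, 0, 0, 0, 0, -1]
    - [0, 0, 0.4, 0, 0, 0, -1]
    - [0, 0, 0.4, 0, 0, 0, -1]
    - [0, 0, 0, 0, 0, 0, -1]
    - [0, 0, 0, 0, 0, 0, -1]

```text
time: 7.2
tool_pos: [0.4664, -0.1762, 0.1277]
ee_rot: [0.0, 0.999, 0.046, -0.0]
ft_force: [-0.1, 0.0, -0.2]
gripper_width: -0.004
grasp_force: 0.0
```

```bash
python3 - <<'E'
from h import *
where()
i=arm.get_image("wrist");s_=arm.get_image("side")
z=lambda i,x,y,w_,h,W,H:cv2.resize(i[y:y+h,x:x+w_],(W,H),interpolation=cv2.INTER_CUBIC)
cv2.imwrite("pics/p5.png",np.hstack([z(i,130,130,200,160,400,320),z(s_,215,170,60,48,400,320)]))
P=arm.get_obs()["tool_pos"]
for h in(0,.01,.02,.03):print(h,(proj(arm.calibration("wrist"),P+[0,0,h])-130)*2,(proj(arm.calibration("side"),P+[0,0,h])-[215,170])*6.67+[400,0])
E
```

```text
7.2 [ 0.4664 -0.1762  0.1277] F [-0.1  0.  -0.2] nose-az of tool -84.7 tang/rad mm -25.8 33.0 j [-0.44  0.2   0.84  1.84 -0.16  1.17 -1.03]
0 [[248.85862555 194.66224755]] [[540.91601526 333.08356598]]
0.01 [[248.76874322 209.05160094]] [[539.35189146 313.46548977]]
0.02 [[248.66899382 225.02058355]] [[537.76285456 293.53494024]]
0.03 [[248.55765821 242.84441376]] [[536.14830457 273.28439192]]
```

View pics/p5.png

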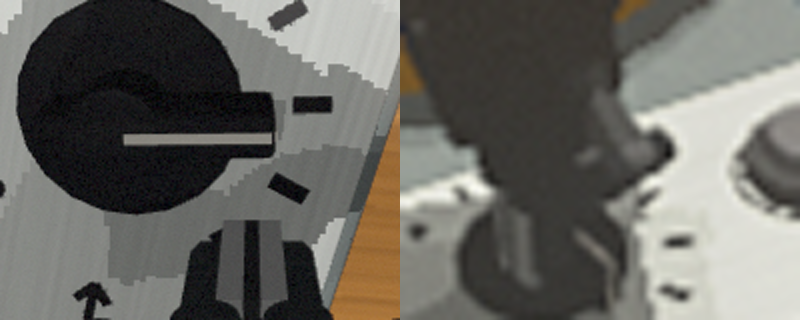

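Tips still about 22 mm above nominal, with no contact. Descending 12 mm more, then feeling for the nose.

>>> jog_arm:
  motion:
    - [0, 0, 0.3, 0, 0, 0, -1]
    - [0, 0, 0.3, 0, 0, 0, -1]
    - [0, 0, 0.3, 0, 0, 0, -1]
    - [0, 0, 0.3, 0, 0, 0, -1]
    - [0, 0, 0, 0, 0, 0, -1]
    - [0.3, 0, 0, 0, 0, 0, -1]
    - [0.3, 0, 0, 0, 0, 0, -1]
    - [0.2, 0, 0, 0, 0, 0, -1]
    - [0, 0, 0, 0, 0, 0, -1]
    - [0, 0, 0, 0, 0, 0, -1]

```text
time: 8.55
tool_pos: [0.4742, -0.1755, 0.1157]
ee_rot: [0.0, 0.999, 0.046, -0.0]
ft_force: [-0.8, -0.3, -1.1]
gripper_width: 0.001
grasp_force: 0.0
```

>>> jog_arm:
  motion:
    - [0.15, 0, 0, 0, 0, 0, -1]
    - [0.15, 0, 0, 0, 0, 0, -1]
    - [0, 0, 0, 0, 0, 0, -1]
    - [0, 0, 0, 0, 0, 0, -1]
    - [0, 0, 0, 0, 0, 0, -1]
    - [0, 0, 0, 0, 0, 0, -1]
    - [0, 0, 0, 0, 0, 0, -1]
    - [0, 0, 0, 0, 0, 0, -1]
    - [0, 0, 0, 0, 0, 0, -1]
    - [0, 0, 0, 0, 0, 0, -1]

```text
time: 9.8
tool_pos: [0.4772, -0.1751, 0.1157]
ee_rot: [0.0, 0.999, 0.046, -0.0]
ft_force: [-2.0, -1.2, 0.5]
gripper_width: 0.0
grasp_force: 0.7
```

```bash
python3 - <<'E'
from h import *
where()
i=arm.get_image("wrist");s_=arm.get_image("side")
z=lambda i,x,y,w_,h,W,H:cv2.resize(i[y:y+h,x:x+w_],(W,H),interpolation=cv2.INTER_CUBIC)
cv2.imwrite("pics/p6.png",np.hstack([z(i,130,130,200,160,400,320),z(s_,215,170,60,48,400,320)]))
E
```

```text
9.8 [ 0.4772 -0.1751  0.1157] F [-2.  -1.2  0.5] nose-az of tool -84.7 tang/rad mm -14.9 32.9 j [-0.43  0.24  0.83  1.83 -0.19  1.15 -1.01]
```

View pics/p6.png

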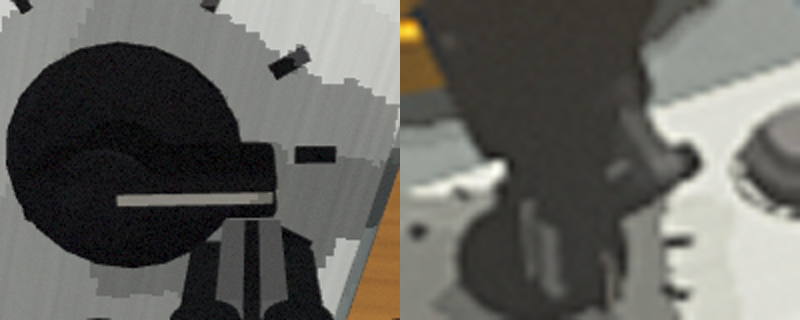

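Contact is confirmed: the fingertips bear on the nose side and the nose is tilting slightly, at about 2 N. Pushing along the arc.

>>> jog_arm:
  motion:
    - [0.293, 0.118, 0, 0, 0, -5, -1]
    - [0.293, 0.118, 0, 0, 0, -5, -1]
    - [0.293, 0.118, 0, 0, 0, -5, -1]
    - [0.293, 0.118, 0, 0, 0, -5, -1]
    - [0.293, 0.118, 0, 0, 0, -5, -1]
    - [0.293, 0.118, 0, 0, 0, -5, -1]
    - [0.293, 0.118, 0, 0, 0, -5, -1]
    - [0.293, 0.118, 0, 0, 0, -5, -1]
    - [0, 0, 0, 0, 0, 0, -1]
    - [0, 0, 0, 0, 0, 0, -1]

```text
time: 11.15
tool_pos: [0.5021, -0.1748, 0.1158]
ee_rot: [0.0, 0.923, 0.384, 0.0]
ft_force: [-0.4, -0.4, 1.1]
gripper_width: 0.001
grasp_force: 0.6
```

```bash
python3 - <<'E'
from h import *
where()
i=arm.get_image("wrist");s_=arm.get_image("side")
z=lambda i,x,y,w_,h,W,H:cv2.resize(i[y:y+h,x:x+w_],(W,H),interpolation=cv2.INTER_CUBIC)
cv2.imwrite("pics/p7.png",np.hstack([z(i,130,100,200,160,400,320),z(s_,215,170,60,48,400,320)]))
E
```

```text
11.15 [ 0.5021 -0.1748  0.1158] F [-0.4 -0.4  1.1] nose-az of tool -44.8 tang/rad mm -14.7 33.1 j [-0.31  0.28  0.7   1.77 -0.19  1.16 -0.33]
```

View pics/p7.png

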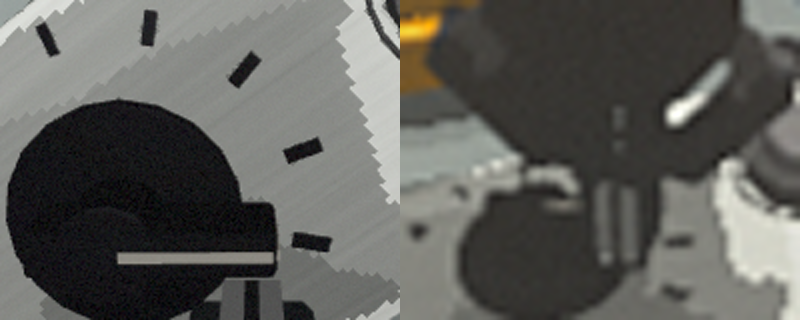

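>>> jog_arm:
  motion:
    - [0.293, 0.118, 0, 0, 0, -5, -1]
    - [0.293, 0.118, 0, 0, 0, -5, -1]
    - [0.293, 0.118, 0, 0, 0, -5, -1]
    - [0.293, 0.118, 0, 0, 0, -5, -1]
    - [0.293, 0.118, 0, 0, 0, -5, -1]
    - [0.293, 0.118, 0, 0, 0, -5, -1]
    - [0.293, 0.118, 0, 0, 0, -5, -1]
    - [0.293, 0.118, 0, 0, 0, -5, -1]
    - [0.293, 0.118, 0, 0, 0, -5, -1]
    - [0.293, 0.118, 0, 0, 0, -5, -1]

```text
time: 12.5
tool_pos: [0.5235, -0.1525, 0.1156]
ee_rot: [0.0, 0.673, 0.74, 0.0]
ft_force: [0.8, 0.4, 1.0]
gripper_width: -0.001
grasp_force: 0.0
```

>>> jog_arm:
  motion:
    - [0.145, 0.061, 0, 0, 0, -2.5, -1]
    - [0.145, 0.061, 0, 0, 0, -2.5, -1]
    - [0.145, 0.061, 0, 0, 0, -2.5, -1]
    - [0.145, 0.061, 0, 0, 0, -2.5, -1]
    - [0.145, 0.061, 0, 0, 0, -2.5, -1]
    - [0.145, 0.061, 0, 0, 0, -2.5, -1]
    - [0.145, 0.061, 0, 0, 0, -2.5, -1]
    - [0.145, 0.061, 0, 0, 0, -2.5, -1]
    - [0.145, 0.061, 0, 0, 0, -2.5, -1]
    - [0.145, 0.061, 0, 0, 0, -2.5, -1]

```text
time: 13.75
tool_pos: [0.5251, -0.137, 0.1156]
ee_rot: [0.0, 0.497, 0.868, 0.0]
ft_force: [0.2, 0.8, -0.6]
gripper_width: -0.003
grasp_force: 0.0
```

```bash
python3 - <<'E'
from h import *
where()
i=arm.get_image("wrist");s_=arm.get_image("side")
z=lambda i,x,y,w_,h,W,H:cv2.resize(i[y:y+h,x:x+w_],(W,H),interpolation=cv2.INTER_CUBIC)
cv2.imwrite("pics/p8.png",np.hstack([z(i,80,50,300,240,400,320),z(s_,200,160,120,96,400,320)]))
E
```

```text
13.75 [ 0.5251 -0.137   0.1156] F [ 0.2  0.8 -0.6] nose-az of tool 30.400000000000006 tang/rad mm -14.8 33.2 j [-0.19  0.28  0.47  1.73 -0.13  1.16  0.84]
```

View pics/p8.png

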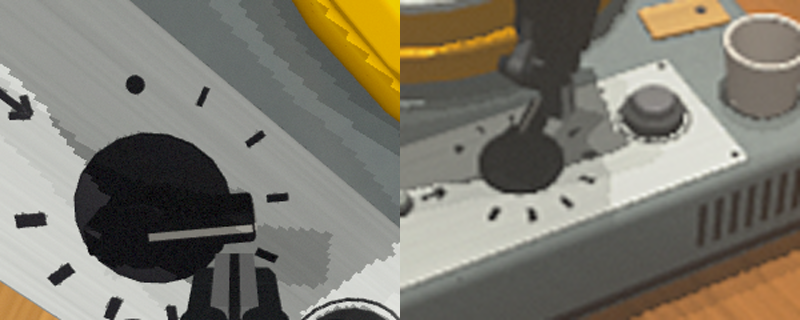

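The dial snapped to the speed-3 bar at about (277,197), and the nose azimuth is about 35°. Backing off, lifting, then moving over the button.

```bash
python3 - <<'E'
from h import *
a=np.radians(120.4);p=np.array([.5251,-.137,.1156])-.012*np.array([np.cos(a),np.sin(a),0])
w=[(*p[:2],.1156,120.4),(*p[:2],.145,120.4),(*p[:2],.175,120.4)]
B=np.array([.5975,-.159])
for t in(.2,.4,.6,.8,1):w.append((*(p[:2]*(1-t)+B*t),.175,120.4+47.6*t))
plan(w)
E
```

```text
[-1.2, -0.0, 0.0, 0, 0, -0.1]
[-0.0, -0.0, -2.9, 0, 0, 0.0]
[-0.0, -0.0, -3.0, 0, 0, 0.0]
[-0.9, 1.0, -0.0, 0, 0, -9.5]
[-1.0, 0.9, -0.0, 0, 0, -9.5]
[-1.2, 0.7, -0.0, 0, 0, -9.5]
[-1.2, 0.5, -0.0, 0, 0, -9.6]
[-1.3, 0.2, -0.0, 0, 0, -9.5]
end [ 0.597  -0.1591  0.1746] 168.0
```

>>> jog_arm:
  motion:
    - [-1.2, 0, 0, 0, 0, 0, -1]
    - [0, 0, -2.9, 0, 0, 0, -1]
    - [0, 0, -3.0, 0, 0, 0, -1]
    - [-0.9, 1.0, 0, 0, 0, -9.5, -1]
    - [-1.0, 0.9, 0, 0, 0, -9.5, -1]
    - [-1.2, 0.7, 0, 0, 0, -9.5, -1]
    - [-1.2, 0.5, 0, 0, 0, -9.6, -1]
    - [-1.3, 0.2, 0, 0, 0, -9.5, -1]
    - [0, 0, 0, 0, 0, 0, -1]
    - [0, 0, 0, 0, 0, 0, -1]

```text
time: 15.1
tool_pos: [0.5965, -0.1602, 0.1745]
ee_rot: [-0.0, 0.108, 0.994, -0.0]
ft_force: [0.2, 0.0, 0.0]
gripper_width: 0.001
grasp_force: 0.0
```

```bash
python3 - <<'E'
from h import *
where()
i=arm.get_image("wrist");s_=arm.get_image("side")
z=lambda i,x,y,w_,h,W,H:cv2.resize(i[y:y+h,x:x+w_],(W,H),interpolation=cv2.INTER_CUBIC)
cv2.imwrite("pics/p9.png",np.hstack([z(i,0,0,512,384,400,300),z(s_,200,140,120,90,400,300)]))
n=np.radians(35.5);w=arm.calibration("wrist")
print(proj(w,[[*C,.152],[*(C+.04*np.array([np.cos(n),np.sin(n)])),.152],[.5975,-.159,.144]])*400/512)
E
```

```text
15.1 [ 0.5965 -0.1602  0.1745] F [0.2 0.  0. ] nose-az of tool 77.6 tang/rad mm -109.2 4.3 j [-0.05  0.39  0.36  1.44 -0.14  1.34  1.67]
[[194.0630781   22.06044921]
 [234.53627318  62.42886256]
 [201.35552309 164.43474473]]
```

View pics/p9.png

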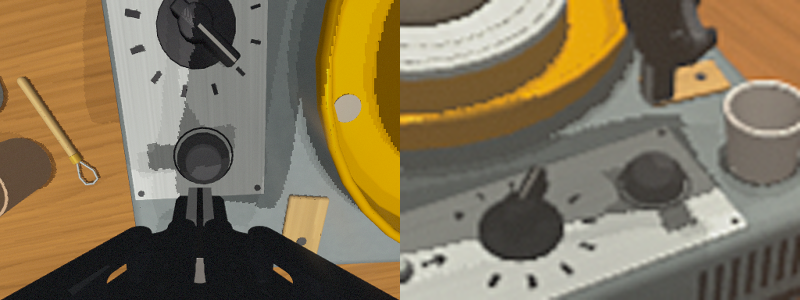

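The nose now sits on the speed-3 prediction, at (236,65) against a projected (234,62). The button is under the tool. Descending to it.

>>> jog_arm:
  motion:
    - [0, 0, 3, 0, 0, 0, -1]
    - [0, 0, 1.5, 0, 0, 0, -1]
    - [0, 0, 0.2, 0, 0, 0, -1]
    - [0, 0, 0.2, 0, 0, 0, -1]
    - [0, 0, 0.2, 0, 0, 0, -1]
    - [0, 0, 0.2, 0, 0, 0, -1]
    - [0, 0, 0.2, 0, 0, 0, -1]
    - [0, 0, 0, 0, 0, 0, -1]
    - [0, 0, 0, 0, 0, 0, -1]
    - [0, 0, 0, 0, 0, 0, -1]

```text
time: 16.45
tool_pos: [0.597, -0.1596, 0.1198]
ee_rot: [0.0, 0.105, 0.994, -0.0]
ft_force: [-1.1, 0.6, 1.2]
gripper_width: -0.005
grasp_force: 0.0
```

>>> jog_arm:
  motion:
    - [0, 0, 0.1, 0, 0, 0, -1]
    - [0, 0, 0.1, 0, 0, 0, -1]
    - [0, 0, 0.1, 0, 0, 0, -1]
    - [0, 0, 0.1, 0, 0, 0, -1]
    - [0, 0, 0, 0, 0, 0, -1]
    - [0, 0, 0, 0, 0, 0, -1]
    - [0, 0, 0, 0, 0, 0, -1]
    - [0, 0, 0, 0, 0, 0, -1]
    - [0, 0, 0, 0, 0, 0, -1]
    - [0, 0, 0, 0, 0, 0, -1]

```text
time: 17.7
tool_pos: [0.5969, -0.1597, 0.1157]
ee_rot: [-0.0, 0.105, 0.994, -0.0]
ft_force: [0.9, -0.3, 0.2]
gripper_width: -0.004
grasp_force: 0.0
```

>>> jog_arm:
  motion:
    - [0, 0, 0.1, 0, 0, 0, -1]
    - [0, 0, 0.1, 0, 0, 0, -1]
    - [0, 0, 0.1, 0, 0, 0, -1]
    - [0, 0, 0, 0, 0, 0, -1]
    - [0, 0, 0.1, 0, 0, 0, -1]
    - [0, 0, 0.1, 0, 0, 0, -1]
    - [0, 0, 0, 0, 0, 0, -1]
    - [0, 0, 0, 0, 0, 0, -1]
    - [0, 0, 0, 0, 0, 0, -1]
    - [0, 0, 0, 0, 0, 0, -1]

```text
time: 18.95
tool_pos: [0.5969, -0.1596, 0.1107]
ee_rot: [-0.0, 0.105, 0.994, -0.0]
ft_force: [0.7, 0.4, 0.0]
gripper_width: 0.003
grasp_force: 0.0
```

```bash
python3 - <<'E'
from h import *
where()
i=arm.get_image("wrist");s_=arm.get_image("side")
z=lambda i,x,y,w_,h,W,H:cv2.resize(i[y:y+h,x:x+w_],(W,H),interpolation=cv2.INTER_CUBIC)
cv2.imwrite("pics/p10.png",np.hstack([z(i,180,150,160,120,400,300),z(s_,240,150,80,60,400,300)]))
E
```

```text
18.95 [ 0.5969 -0.1596  0.1107] F [0.7 0.4 0. ] nose-az of tool 77.9 tang/rad mm -109.4 4.4 j [-0.05  0.43  0.34  1.53 -0.15  1.21  1.68]
```

No contact yet, so the tip offset is over 33 mm (the knob contact bounds it below 36). I've used all the picture views, so I'll continue by force.

>>> jog_arm:
  motion:
    - [0, 0, 0.1, 0, 0, 0, -1]
    - [0, 0, 0.1, 0, 0, 0, -1]
    - [0, 0, 0.1, 0, 0, 0, -1]
    - [0, 0, 0.1, 0, 0, 0, -1]
    - [0, 0, 0, 0, 0, 0, -1]
    - [0, 0, 0, 0, 0, 0, -1]
    - [0, 0, 0, 0, 0, 0, -1]
    - [0, 0, 0, 0, 0, 0, -1]
    - [0, 0, 0, 0, 0, 0, -1]
    - [0, 0, 0, 0, 0, 0, -1]

```text
time: 20.3
tool_pos: [0.597, -0.1597, 0.1067]
ee_rot: [0.0, 0.105, 0.994, -0.0]
ft_force: [0.1, -0.6, 2.7]
gripper_width: -0.001
grasp_force: 1.5
```

>>> jog_arm:
  motion:
    - [0, 0, 0.1, 0, 0, 0, -1]
    - [0, 0, 0.1, 0, 0, 0, -1]
    - [0, 0, 0.1, 0, 0, 0, -1]
    - [0, 0, 0, 0, 0, 0, -1]
    - [0, 0, 0, 0, 0, 0, -1]
    - [0, 0, 0, 0, 0, 0, -1]
    - [0, 0, 0, 0, 0, 0, -1]
    - [0, 0, 0, 0, 0, 0, -1]
    - [0, 0, 0, 0, 0, 0, -1]
    - [0, 0, 0, 0, 0, 0, -1]

```text
time: 21.55
tool_pos: [0.597, -0.1596, 0.1037]
ee_rot: [0.0, 0.105, 0.994, -0.0]
ft_force: [-0.2, -0.4, 4.1]
gripper_width: -0.003
grasp_force: 2.4
```

>>> jog_arm:
  motion:
    - [0, 0, 0.1, 0, 0, 0, -1]
    - [0, 0, 0.1, 0, 0, 0, -1]
    - [0, 0, 0, 0, 0, 0, -1]
    - [0, 0, 0, 0, 0, 0, -1]
    - [0, 0, 0, 0, 0, 0, -1]
    - [0, 0, 0, 0, 0, 0, -1]
    - [0, 0, 0, 0, 0, 0, -1]
    - [0, 0, 0, 0, 0, 0, -1]
    - [0, 0, 0, 0, 0, 0, -1]
    - [0, 0, 0, 0, 0, 0, -1]

```text
time: 22.8
tool_pos: [0.5971, -0.1597, 0.1034]
ee_rot: [0.001, 0.105, 0.994, 0.0]
ft_force: [-6.1, 2.1, 15.5]
gripper_width: -0.004
grasp_force: 8.0
```

The button has bottomed: 15.5 N, with the TCP stopped at 0.1034 while 0.1017 was commanded. Releasing and moving clear.

>>> jog_arm:
  motion:
    - [0, 0, -0.5, 0, 0, 0, -1]
    - [0, 0, -1, 0, 0, 0, -1]
    - [0, 0, -3, 0, 0, 0, -1]
    - [0, 0, -5, 0, 0, 0, -1]
    - [0, 0, -5, 0, 0, 0, -1]
    - [0, 0, -5, 0, 0, 0, -1]
    - [0, 0, 0, 0, 0, 0, -1]
    - [0, 0, 0, 0, 0, 0, -1]
    - [0, 0, 0, 0, 0, 0, -1]
    - [0, 0, 0, 0, 0, 0, -1]

```text
time: 24.05
tool_pos: [0.5965, -0.1594, 0.2954]
ee_rot: [-0.001, 0.105, 0.994, 0.0]
ft_force: [0.1, -1.2, -0.2]
gripper_width: 0.003
grasp_force: 0.0
```

```bash
python3 - <<'E'
from h import *
where()
i=arm.get_image("wrist");w=arm.calibration("wrist");g=cv2.cvtColor(i,cv2.COLOR_BGR2GRAY).astype(int)
for k in range(10):
    n=np.radians(125.5-30*k);u=np.array([np.cos(n),np.sin(n)])
    P=np.array([[*(C+r*u),.152] for r in np.arange(.036,.039,.001)]);q=proj(w,P)
    # brightness near nose end: max over small windows (white line vs black skirt) 
    P2=np.array([[*(C+r*u),.152] for r in np.linspace(.012,.026,8)]);q2=proj(w,P2).round().astype(int)
    ok=((q2>2)&(q2<[509,381])).all()
    print(k,[int(g[y-1:y+2,x-1:x+2].max()) for x,y in q2] if ok else "out")
for c in("scene","side"):
  for q in("water_pot_mid","start_button"):
    for d in arm.outline_of(c,q)[:1]:print(c,q,d["box"])
E
```

```text
24.05 [ 0.5965 -0.1594  0.2954] F [ 0.1 -1.2 -0.2] nose-az of tool 77.9 tang/rad mm -108.9 4.5 j [-0.05  0.36  0.37  1.21 -0.13  1.59  1.66]
0 [39, 39, 40, 44, 44, 44, 40, 40]
1 [39, 41, 43, 42, 42, 44, 43, 43]
2 [35, 37, 44, 43, 43, 43, 43, 41]
3 [134, 134, 134, 133, 133, 134, 133, 133]
4 [61, 32, 75, 72, 36, 33, 35, 30]
5 [64, 73, 75, 75, 74, 75, 75, 77]
6 [65, 75, 74, 75, 75, 75, 75, 76]
7 [65, 72, 75, 72, 75, 81, 81, 79]
8 [62, 67, 71, 73, 77, 77, 78, 78]
9 [78, 67, 68, 68, 69, 69, 74, 123]
scene water_pot_mid [259.6, 213.9, 287.6, 245.9]
scene start_button [248.0, 197.6, 263.6, 214.3]
side water_pot_mid [297.2, 164.8, 323.8, 194.3]
side start_button [270.9, 185.8, 283.4, 198.1]
```

The white line lies on the speed-3 ray and nowhere else, the water cup hasn't moved, and nothing is being touched.

```bash
python3 -c "
from workcell import arm
print(arm.sign_off())"
```

```text
the job is handed in; nothing more can be done
None
```

The dial was pushed from speed 7 to speed 3 and stayed there; then the start button was pressed until it bottomed and released; toggle and ware were not touched, and the job is handed in (about 24 s), though I judged the button's return only by its spring after lifting clear, without a close look.

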